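# Couple a filter to the lab bench air outlet

## Robot

A 6-joint arm with a two-finger parallel gripper is mounted at the origin on the work surface. World frame = base frame: x ahead of the robot, y to its left, z up, the work surface at z = 0. Lengths are in m, angles in rad, forces in N, time in s.
With the tool pointing down it reaches from about 0.3 to 0.775 m from the base axis. Payload 14.6 kg.
Tool frame: the origin (TCP) lies at the very end of the fingers, on their centre line; the grasp point (between the pads) lies 19 mm behind it; z points along the fingers, y is the direction in which the jaws open and shut (so a half turn about z gives the same grasp; the last joint's range is limited). The gripper opens to 94 mm and grips with 3 to 60 N. Pads are 16 mm wide; open, the fingers measure 119 mm over their backs; the gripper's body (75 mm by 177 mm) begins 78 mm behind the grasp point.
Start: joints at [-1.193, 0.3, 1.521, -0, 1.321, -0.067], TCP at [0.237, -0.496, 0.205] pointing down, gripper open.
Joint ranges: [-3.03, 3.03], [-0.79, 2.21], [0.23, 2.52], [-1.04, 4.18], [0, 3.07], [-2.55, 2.55]. Speed limits (rad/s): [2.22, 2.22, 2.57, 3.14, 3.14, 3.14].

## Interface

Orientations are given as [roll, pitch, yaw] about the fixed x, y, z axes, in that order (R = Rz(yaw) Ry(pitch) Rx(roll)).
In Python, from station import get_obs, vision, hand_in gives the robot as it stands.
- The arm moves only by the tool play_rows, never from a script. Its argument "moves" is a list of rows, each an object with "claw": the opening, from 0 (shut) to 1 (fully open); "linear": the shift along the tool's x, y, z in mm, a list of three; "turn": the turn, a rotation vector about the tool's x, y, z in rad, a list of three. In form: [{"claw": claw, "linear": [tx, ty, tz], "turn": [ax, ay, az]}, ...]. A call has 1 to 8 rows; each row is the pose to reach, as a shift and turn from the pose measured when the call began, along the tool's axes at that moment; what a row does not reach only later rows make up. A row lasts 1/8 s, in which the tool goes at most 62.5 mm and 10.7 degrees, less where a joint would pass 70% of its speed; a pose out of reach is approached as far as the arm can. A call with a gripper value outside its range is refused whole. The fingers move at their own pace and stop on an object; "force" is the grip in N (left out, the last holds). Time passes only in rows, so rows that repeat a pose let the fingers close. It gives the time, the measured TCP pose, the force and the opening at its end, in the units of the state.
- get_obs(): the state, without advancing time (a new reading comes with each control period).
- vision.camera(name): name is "side" or "top" or "wrist"; returns the picture (480x640x3 uint8, blue, green, red); there is no depth.
- vision.camera_info(name): a dict with "camera_matrix" (3x3 intrinsics, pixels), "k1" (the pictures are not rectified: a ray, as slopes to the right and down, at radius r is drawn at 1 + k1 r^2 times it, then the intrinsics apply), "rvec" (rotation vector, rad) and "tvec" (3), from world to camera coordinates, as OpenCV has them; the wrist camera has in their place "mount" (4x4, takes a point from camera to tool coordinates, whose origin is the TCP and whose axes are the flange's). Camera axes: x right, y down, z forward; pixel columns grow to the right and rows downward; lengths in m; the calibration is good to about 2 mm. A picture is of the moment at which its call begins: read the wrist's pose just before it. camera_info takes no time and is no camera call.
- hand_in(): hands the job in, once; it reports no verdict.
The state is a dict: "time_s": time; "qpos": joint angles; "joint_vel": joint speeds; "tau": joint torques, N m; "ee_pos": TCP position; "eef_rot": TCP orientation; "force": force on the tool from outside, world axes, zero at the start; "moment": the same for the moment, N m; "grip_width": finger opening in m.
Only numpy, scipy, OpenCV 4.12 (cv2) and the standard library are available. Lean on these libraries where they do the work, as an engineer would, in place of code of your own. Each camera call takes 0.05 s, during which the arm holds its last target.

## Task

Fit the green filter into the bench air outlet. First push the outlet's spring sleeve down and turn it under its hooks so that it stays back by itself; then press the filter's stem gently home until its steel collar sits flat on the outlet's mouth, and finally turn the sleeve out from under the hooks and let it spring all the way up so that it locks the filter in. Do not force the filter, and leave the other two plugs, the beaker and the wash bottle where they are.

Things in the scene. Friction and masses are not known exactly. Their poses are not given: they have to be found in the camera images.
- outlet: Foot of the bench air outlet, fixed: steel plate (104 mm diameter, 12 mm thick), blue column (84 mm diameter, up to 48 mm). The brass coupler with hooks, spring sleeve and mouth stands upright on its axis, screwed in by hand to a height that is NOT measured: all of it together sits from 12 mm below to 4 mm above the nominal heights told here; feel for it. Origin: centre of the underside, z up.
- hook (a point): Nominal place of the tip of one of the coupler's two steel hooks, opposite each other (this one 37.5 degrees counter-clockwise from the outlet's x axis): underside of the lip that reaches in over the sleeve's ears, 67 mm above the bench, 30 mm from the axis. Hooks are 18 mm wide, tops at 72 mm, out to 40 mm from the axis. Real height: 12 mm lower to 4 mm higher.
- mouth (a point): Nominal centre of the coupler's mouth, 120 mm above the bench (really 108 to 124), z up. Bore 17.6 mm, lead-in 7 mm deep opening to 25 mm; flat rim 32 mm across. A seal plate 24 mm down resists the stem's last 8 mm with about 7 N friction (more if fast; it stays where left); then the filter's collar meets the rim, a hard stop. More than 45 N between filter and outlet is too much.
- dogs (a point): Nominal point on the axis 16 mm below the mouth, where three locking dogs (6 mm tall) work. Sleeve up: they close into the bore and block a plug flatly; only pushing the sleeve back draws them out. When the sleeve springs up on a seated plug they shut in its groove; on a plug not home within 1.3 mm they ride on the stem and hold the sleeve 4 to 7 mm back.
- sleeve_grip (a point): Nominal middle of the sleeve's grip, on the axis, 18 mm below the mouth, sleeve up (this point stays fixed). Steel grip 40 mm diameter, 26 mm tall, two red lines; right below it a black flange, 52 mm diameter, 5 mm thick (top 31 mm below the mouth), for fingertips to push on; below that two red ears (66 mm over both, 8 mm wide), which point along the outlet's x axis at turn 0.
- sleeve_back (a joint): How far the sleeve is pulled back (down), m: 0 = all the way up (locked), 0.011 = bottom stop. Spring force upward 6 N at 0, rising to 12 N at the bottom. The ears pass under the hooks only beyond 0.0097; caught under them the sleeve rests near 0.0097.
- sleeve_turn (a joint): Turn of the sleeve about its axis, rad, 0 to 0.7, positive counter-clockwise seen from above. Below about 0.15 the ears are clear of the hooks and the sleeve is free to go down and spring up; pushed right down and turned to 0.45 to 0.7 the ears lie under the hooks and hold it down. Light friction (0.06 N m). Starts at 0 to 0.1.
- filter: Air filter to fit, loose, about 0.18 kg, round. Brass stem 16 mm diameter, 32 mm long, foot tapered to 14 mm over 2 mm, locking groove 11.7 to 20.3 mm above the foot; steel collar 34 mm diameter from 32 to 36 mm; green head with white band, 28 mm diameter, 36 to 66 mm: grip here. Origin: centre of the foot, z up to the head. Starts in a rack hole; seated, origin 32 mm below the true mouth.
- rack: Blue plug rack fixed on the bench, 180 x 64 x 45 mm (its x, y, z), three upright square holes of 19.5 mm at x = -60, 0 and +60 mm on its long (x) axis, each holding a plug by its collar, so plug feet stand 13 mm above the bench. Origin: centre of its underside.
- plug_red: Bystander: red blanking plug in the rack, same stem and collar as the filter, red head 28 mm diameter, 20 mm tall (56 mm in all). Origin: centre of the stem's foot. Leave alone.
- plug_yellow: Bystander: yellow blanking plug in the rack, as the red one. Leave alone.
- beaker: Bystander: empty glass beaker, 72 mm diameter at the rim, 95 mm tall. Origin: centre of its underside. Leave alone.
- wash_bottle: Bystander: white wash bottle with a red cap, 66 mm diameter, 160 mm tall. Origin: centre of its underside. Leave alone.
Mind the look-alikes: they are no part of the job. There is more than one size of the filter; the one meant has the size given above.

How it is judged:
On the way, in this order (a step that is already met when the one before it is completed fails the run):
1. the sleeve is down, turned under the hooks, and stays there with the fingers off it (value of joint sleeve_back above 0.0088 m and value of joint sleeve_turn above 0.35 rad and contact force between the fingers and outlet below 0.3 N), for 0.2 s.
2. the filter's stem is down in the bore while the sleeve is still held back (z of filter in the frame of outlet below 0.093 m and horizontal distance between filter and outlet below 0.003 m and angle between filter's own z axis and vertical below 0.06 rad and value of joint sleeve_back above 0.0085 m), for 0.2 s.
At the end, for the whole second after the job is handed in: The filter stands upright (within 3.4 degrees) on the outlet's axis (within 3 mm), its stem down in the bore, and the sleeve has sprung up to within 1.5 mm of its top stop, which it can only do with the filter home and its groove locked by the dogs; all is at rest and the robot has let go (z of filter in the frame of outlet below 0.093 m and horizontal distance between filter and outlet below 0.003 m and angle between filter's own z axis and vertical below 0.06 rad and value of joint sleeve_back below 0.0015 m and linear speed of filter below 0.01 m/s and velocity of joint sleeve_back below 0.02 m/s); the robot touches nothing.
It fails at once if the filter was pressed against the outlet with more than 45 N (contact force between filter and outlet above 45 N).
It fails at once if one of the other plugs was pulled or pushed from its hole (20 mm) (distance of any of plug_red, plug_yellow from where it was at the start of the episode above 0.02 m).
It fails at once if the beaker or the wash bottle was shoved (30 mm) or tipped (distance of any of beaker, wash_bottle from where it was at the start of the episode above 0.03 m or angle between any of beaker, wash_bottle's own z axis and vertical above 0.3 rad).
It also fails if it takes over 64 s, if anything falls off the work surface, if the arm or the gripper's body presses on something with over 40 N, if the wrist force passes 120 N, or if a joint passes its speed limit or range.

## Working session

There is one attempt and no reset: what is moved stays moved. The work goes in short steps, Python scripts to look and compute and a tool call to move; the robot and the scene stay as the last step left them, time stands still between calls to the robot, and variables do not carry over. Pictures are saved under pics/ and viewed, and the job is handed in when it is done.

Besides the shell and the picture viewer there is one more tool, called after "Request:" by a JSON object that holds its "op" and its "data", one argument or row to a line. play_rows: Moves the arm, as the interface text tells. Its arguments: {"type":"object","properties":{"moves":{"type":"array","items":{"type":"object","properties":{"claw":{"type":"number"},"linear":{"type":"array","items":{"type":"number"}},"turn":{"type":"array","items":{"type":"number"}}}}},"force":{"type":"number"}},"required":["moves"]}

```bash
ls; mkdir -p pics; python3 - <<'E'
from station import get_obs, vision
import cv2
o=get_obs()
for k in o: print(k,o[k])
for n in ["side","top","wrist"]:
    print(n,vision.camera_info(n))
    cv2.imwrite(f"pics/{n}0.png",vision.camera(n))
E
```

```text
pics
time_s 0.0
qpos [-1.19259034e+00  3.00479793e-01  1.52159058e+00 -4.16264004e-06
  1.32071883e+00 -6.65829183e-02]
joint_vel [-9.68842558e-05  3.10735895e-04  1.46199150e-03 -1.48816819e-03
  1.37525105e-03 -6.85645124e-04]
tau [ 3.07267692e-03 -5.31791639e+01 -3.52731442e+01  7.09113549e-02
  2.43796018e-02 -8.73013005e-05]
ee_pos [ 0.23655105 -0.49622975  0.20487755]
eef_rot [-3.14039850e+00 -7.55873448e-05  4.44789896e-01]
force [0.75766521 0.26052886 0.28707202]
moment [-0.03249691 -0.00605368 -0.01886203]
grip_width 0.0938791478340634
side {'camera_matrix': array([[570.85051411,   0.        , 326.01890254],
       [  0.        , 570.85051411, 231.42187321],
       [  0.        ,   0.        ,   1.        ]]), 'k1': -0.09100844261807292, 'rvec': array([ 0.93376388, -2.27204052,  1.24586999]), 'tvec': array([0.36672484, 0.29814178, 0.83566407])}
top {'camera_matrix': array([[558.40987135,   0.        , 324.068664  ],
       [  0.        , 558.40987135, 242.00529149],
       [  0.        ,   0.        ,   1.        ]]), 'k1': -0.14261697079398483, 'rvec': array([ 2.15674996, -2.16566602,  0.11253574]), 'tvec': array([-0.03424001,  0.55409043,  1.2674402 ])}
wrist {'camera_matrix': array([[338.84193827,   0.        , 315.88200103],
       [  0.        , 338.84193827, 235.41562068],
       [  0.        ,   0.        ,   1.        ]]), 'k1': -0.0006794282733612132, 'mount': array([[-4.82142749e-04, -9.61469205e-01, -2.74912232e-01,
         7.91679260e-02],
       [ 9.99999860e-01, -4.03899781e-04, -3.41219738e-04,
        -1.58629286e-04],
       [ 2.17035280e-04, -2.74912358e-01,  9.61469265e-01,
        -1.79438333e-01],
       [ 0.00000000e+00,  0.00000000e+00,  0.00000000e+00,
         1.00000000e+00]])}
```

View pics/side0.png

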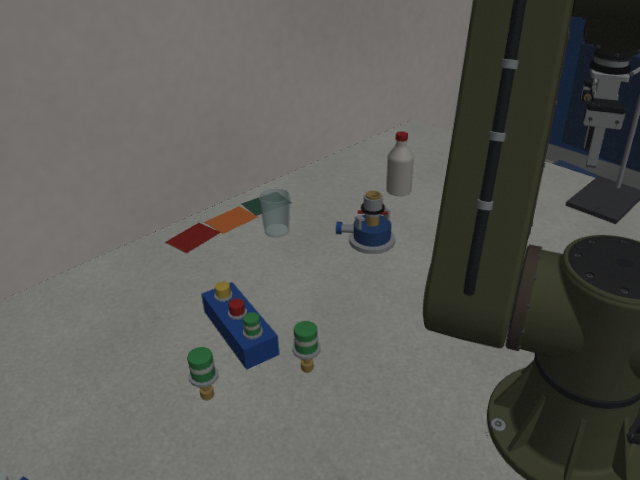

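View pics/top0.png

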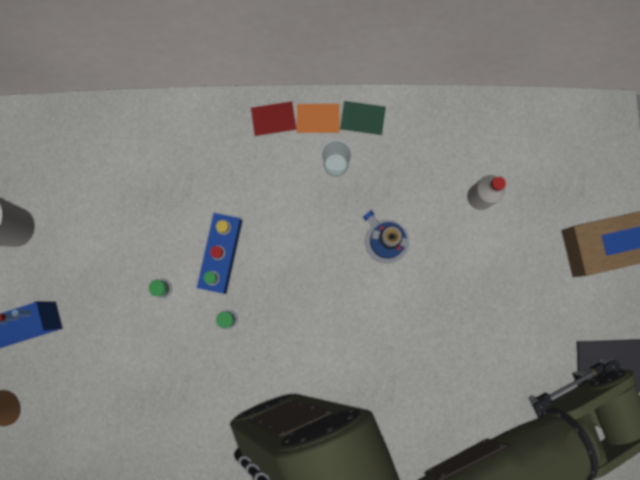

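View pics/wrist0.png

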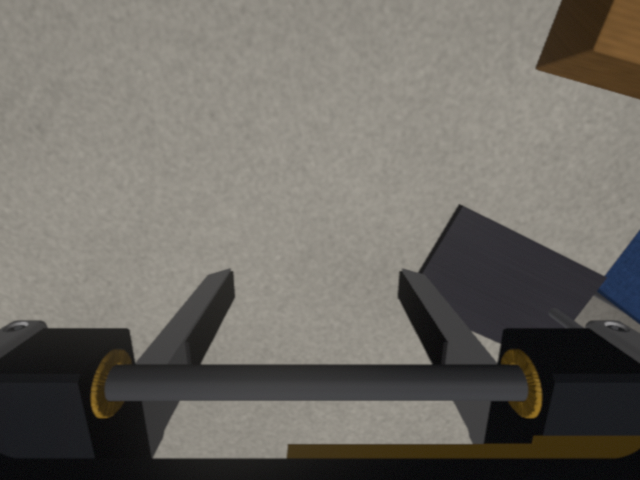

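The side view shows three green candidates: the one in the rack (252,325), and larger free-standing ones at (201,365) and (306,338). In the top view they are at (211,278), (159,288) and (226,319). The description says the filter starts in a rack hole, so I choose the rack one. Next I'll check it in crops.

```bash
cat > h.py <<'E'
import numpy as np, cv2
from station import get_obs, vision
from scipy.spatial.transform import Rotation as Ro
def ext(n,obs=None):
    c=vision.camera_info(n); 
    if 'mount' in c:
        T=np.eye(4);T[:3,:3]=Ro.from_euler('xyz',obs['eef_rot']).as_matrix();T[:3,3]=obs['ee_pos']
        W=T@c['mount']; R=W[:3,:3].T; t=-R@W[:3,3]
    else: R=cv2.Rodrigues(c['rvec'])[0]; t=c['tvec']
    return c['camera_matrix'],c['k1'],R,t
def proj(n,p,obs=None):
    K,k,R,t=ext(n,obs); q=(R@np.atleast_2d(p).T).T+t; s=q[:,:2]/q[:,2:]
    s=s*(1+k*(s**2).sum(1,keepdims=True)); return s*[K[0,0],K[1,1]]+K[:2,2]
def ray(n,uv,obs=None):
    K,k,R,t=ext(n,obs); d=np.array([k,0,0,0.])
    s=cv2.undistortPoints(np.array([[uv]],float),K,d)[0,0]
    return -R.T@t, R.T@np.array([s[0],s[1],1.])
def onz(n,uv,z,obs=None):
    o,d=ray(n,uv,obs); return o+d*(z-o[2])/d[2]
def crop(img,u0,v0,u1,v1,f,name):
    cv2.imwrite(name,cv2.resize(img[v0:v1,u0:u1],None,fx=f,fy=f,interpolation=cv2.INTER_CUBIC))
E
python3 - <<'E'
from h import *
s=cv2.imread('pics/side0.png');t=cv2.imread('pics/top0.png')
crop(s,180,270,340,410,5,'pics/s_rack.png')
crop(s,325,180,405,260,7,'pics/s_out.png')
crop(t,130,200,270,340,5,'pics/t_rack.png') if 0 else crop(t,140,200,260,340,4,'pics/t_rack.png')
crop(t,350,200,420,270,8,'pics/t_out.png')
E
```

```text
(no output)
```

View pics/s_rack.png

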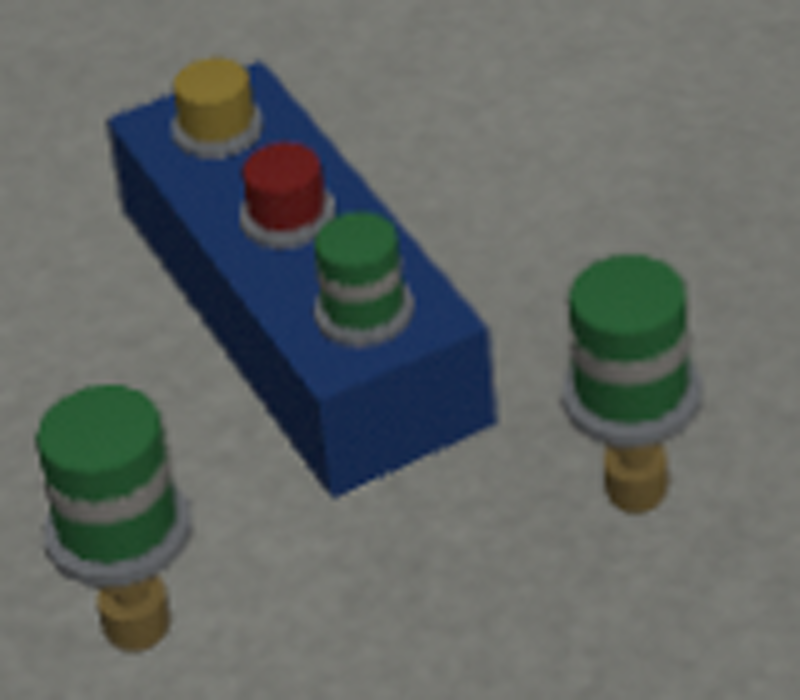

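View pics/s_out.png

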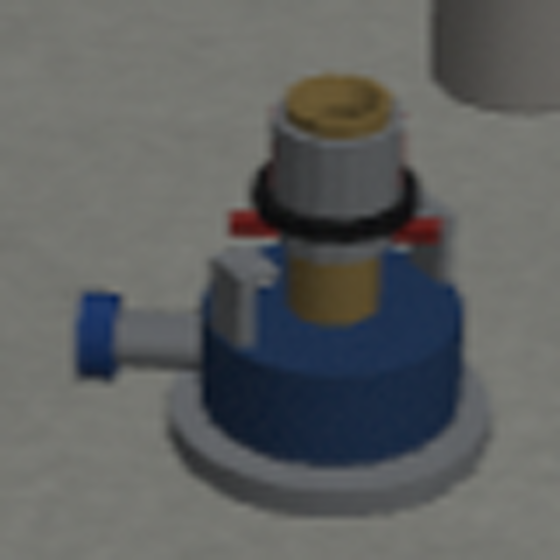

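View pics/t_rack.png

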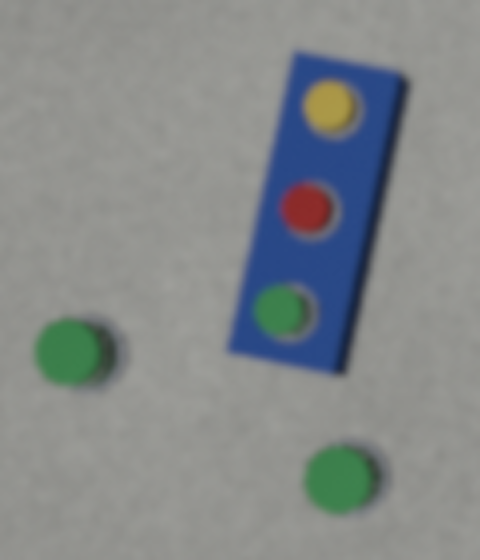

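View pics/t_out.png

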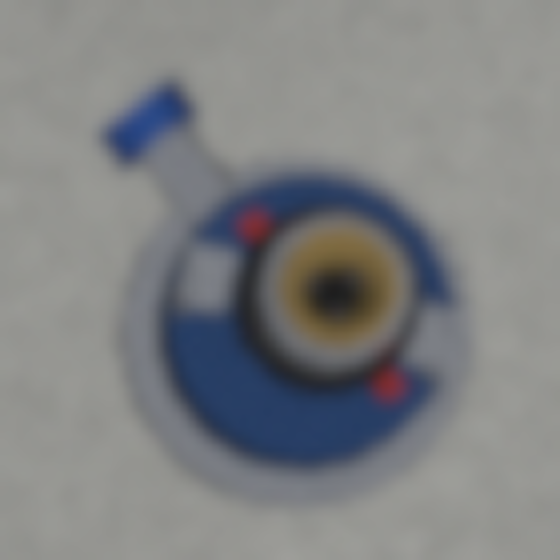

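The crops show the rack filter with a 28 mm head next to equal-size plug heads; the two standing ones are clearly larger, so the rack one at side (252,325) is the right one. The outlet's mouth is at side (373.4,194.9) and top (392,236.5). The red ears are at top ≈(382,228) and (398.5,248), the hooks at (376,235) and (404.6,242.5).

```bash
python3 - <<'E'
from h import *
np.set_printoptions(precision=4,suppress=True)
def tri(a,b):
    o1,d1=ray('top',a);o2,d2=ray('side',b)
    A=np.c_[d1,-d2];l=np.linalg.lstsq(A,o2-o1,rcond=None)[0]
    p,q=o1+d1*l[0],o2+d2*l[1];return (p+q)/2,np.linalg.norm(p-q)
print('mouth',tri((392.1,236.5),(373.4,194.9)))
print('filter top',tri((210.8,277.5),(251.4,318)))
print('filter top z', onz('top',(210.8,277.5),.079),onz('side',(251.4,318),.079))
print('yellow',tri((140+330/4,200+107/4),(180+213/5,270+80/5)),'red',tri((140+306/4,200+208/4),(180+285/5,270+163/5)))
print('plate',onz('top',(386.9,241.25),.012))
for n,c in dict(e1=(255,222),e2=(388,383)).items(): print(n,onz('top',(350+c[0]/8,200+c[1]/8),.083))
for n,c in dict(h1=(208,282),h2=(437,340)).items(): print(n,onz('top',(350+c[0]/8,200+c[1]/8),.068))
print('sp',onz('top',(350+150/8,200+125/8),.03))
for n,c in dict(r1=(297,52),r2=(402,72),r3=(230,352),r4=(340,374)).items(): print(n,onz('top',(140+c[0]/4,200+c[1]/4),.045))
print('beaker',onz('top',(336,155),.05),'bottle',onz('top',(484,195),.08))
print('dec',onz('top',(140+75/4,200+352/4),.08),onz('top',(140+342/4,200+480/4),.08))
E
```

```text
mouth (array([ 0.5567, -0.1838,  0.1189]), np.float64(0.0032750820736685395))
filter top (array([0.4715, 0.2196, 0.0756]), np.float64(0.004741514970965136))
filter top z [0.4697 0.2171 0.079 ] [0.4702 0.2233 0.079 ]
yellow (array([0.5872, 0.196 , 0.0679]), np.float64(0.003986790895320991)) red (array([0.5289, 0.2081, 0.0694]), np.float64(0.0027511673265612434))
plate [ 0.5571 -0.1847  0.012 ]
e1 [ 0.5796 -0.1664  0.083 ]
e2 [ 0.5342 -0.2029  0.083 ]
h1 [ 0.5646 -0.1543  0.068 ]
h2 [ 0.5478 -0.2189  0.068 ]
sp [ 0.6156 -0.1413  0.03  ]
r1 [0.6215 0.2189 0.045 ]
r2 [0.6093 0.1571 0.045 ]
r3 [0.4472 0.255  0.045 ]
r4 [0.4347 0.1908 0.045 ]
beaker [ 0.7563 -0.0653  0.05  ] bottle [ 0.6547 -0.4022  0.08  ]
dec [0.446  0.3356 0.08  ] [0.3752 0.1826 0.08  ]
```

Heights check out: red and yellow tops came out at 0.068–0.069 against 0.069, and the mouth at about 0.119, within 0.108–0.124. The outlet's x axis is at about 38° and the sleeve turn is about 0. Next I move above the outlet for a wrist look.

```bash
cat >> h.py <<'E'
def plan(target,yaw=None,obs=None):
    "tool-axis shift mm and turn to reach target xyz, tool down with yaw"
    o=obs or get_obs(); R=Ro.from_euler('xyz',o['eef_rot'])
    l=R.inv().apply(np.array(target)-o['ee_pos'])*1000
    y=o['eef_rot'][2] if yaw is None else yaw
    t=(R.inv()*Ro.from_euler('xyz',[np.pi,0,y])).as_rotvec()
    print('t',round(o['time_s'],2),'ee',np.round(o['ee_pos'],4),np.round(o['eef_rot'],3),'F',np.round(o['force'],1),'w',round(o['grip_width'],4)); print('linear',np.round(l,1),'turn',np.round(t,3))
E
python3 -c "
from h import *
plan((.557,-.184,.22))"
```

```text
t 0.15 ee [ 0.2366 -0.4963  0.205 ] [-3.141 -0.     0.445] F [-0.1  0.3 -0.3] w 0.0938
linear [ 423.6 -144.1  -14.8] turn [-0.001 -0.     0.   ]
```

Request:
{"op": "play_rows", "data": {
  "moves": [
    {"claw": 1,"linear": [50,-17,-14.8],"turn": [0,0,0]},
    {"claw": 1,"linear": [106,-36,-14.8],"turn": [0,0,0]},
    {"claw": 1,"linear": [162,-55,-14.8],"turn": [0,0,0]},
    {"claw": 1,"linear": [218,-74,-14.8],"turn": [0,0,0]},
    {"claw": 1,"linear": [274,-93,-14.8],"turn": [0,0,0]},
    {"claw": 1,"linear": [330,-112,-14.8],"turn": [0,0,0]},
    {"claw": 1,"linear": [386,-131,-14.8],"turn": [0,0,0]},
    {"claw": 1,"linear": [423.6,-144.1,-14.8],"turn": [0,0,0]}
  ],
  "force": 15
}}

```text
time_s: 1.15
ee_pos: [0.5583, -0.1819, 0.2196]
eef_rot: [-3.14, 0.0, 0.446]
force: [-0.1, -0.8, -0.3]
grip_width: 0.094
```

Request:
{"op": "play_rows", "data": {
  "moves": [
    {"claw": 1,"linear": [0,0,0],"turn": [0,0,0]}
  ]
}}

```text
time_s: 1.27
ee_pos: [0.5594, -0.1799, 0.219]
eef_rot: [-3.139, 0.001, 0.449]
force: [0.5, -0.3, -1.2]
grip_width: 0.0941
```

```bash
python3 - <<'E'
from h import *
import json
o=get_obs(); print(o['time_s'],o['ee_pos'],o['eef_rot'],o['force'],np.abs(o['joint_vel']).max())
im=vision.camera('wrist');cv2.imwrite('pics/w1.png',im)
json.dump({k:np.array(v).tolist() for k,v in o.items()},open('w1.json','w'))
for z in(.108,.119):print(proj('wrist',[[.557,-.184,z]],o))
crop(im,220,130,420,330,3,'pics/w1c.png')
E
```

```text
1.275 [ 0.55935887 -0.17990078  0.21895179] [-3.13947233e+00  7.39455611e-04  4.49298816e-01] [ 0.54398437 -0.33487245 -1.1591472 ] 0.023029338593598982
[[319.43704579 235.37304651]]
[[319.53607836 238.89649396]]
```

View pics/w1.png

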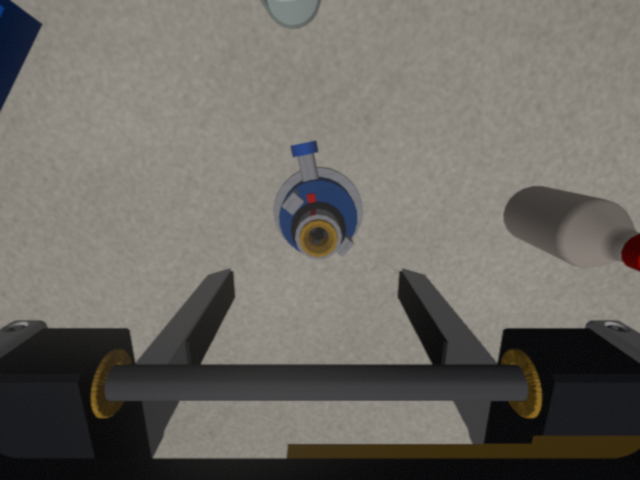

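View pics/w1c.png

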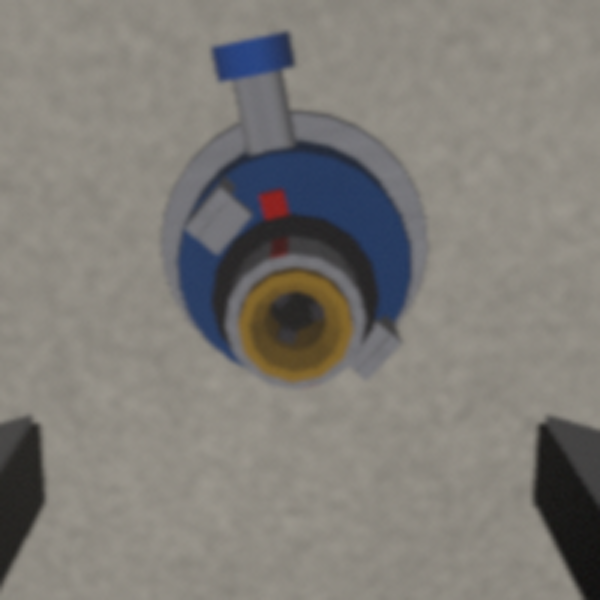

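The mouth is at wrist (318.7,238.3), within 1 px of the prediction. One ear is at about (311,198) and the hooks at about (293,203) and (345,246). I'll refine the numbers and then descend around the grip.

```bash
python3 - <<'E'
from h import *
import json
o={k:np.array(v) for k,v in json.load(open('w1.json')).items()}
m=onz('wrist',(318.7,238.3),.118,o);print(m)
e=onz('wrist',(220+273/3,130+205/3),.083,o); print(e,np.degrees(np.arctan2(*(e-m)[1::-1])),np.linalg.norm((e-m)[:2]))
for c in((218,218),(376,350)):
  e=onz('wrist',(220+c[0]/3,130+c[1]/3),.07,o); print(e,np.degrees(np.arctan2(*(e-m)[1::-1])),np.linalg.norm((e-m)[:2]))
plan((.5568,-.1842,.13),.445)
plan((.5568,-.1842,.095),.445)
E
```

```text
[ 0.55690514 -0.18325321  0.118     ]
[ 0.57973815 -0.16438103  0.083     ] 39.574758532026365 0.02962271390790129
[ 0.56594849 -0.15079665  0.07      ] 74.43060505872826 0.03369288436510089
[ 0.54802327 -0.21796844  0.07      ] -104.35123473990652 0.03583343754542654
t 1.32 ee [ 0.5586 -0.1809  0.219 ] [-3.14e+00  1.00e-03  4.48e-01] F [-0.4 -0.6  0.4] w 0.0936
linear [-3.   2.4 89. ] turn [-0.002  0.001  0.003]
t 1.32 ee [ 0.5586 -0.1809  0.219 ] [-3.14e+00  1.00e-03  4.48e-01] F [-0.4 -0.6  0.4] w 0.0936
linear [ -3.    2.5 124. ] turn [-0.002  0.001  0.003]
```

Request:
{"op": "play_rows", "data": {
  "moves": [
    {"claw": 0.7,"linear": [-3,2.3,40],"turn": [0,0,0.003]},
    {"claw": 0.7,"linear": [-3,2.3,80],"turn": [0,0,0.003]},
    {"claw": 0.7,"linear": [-3,2.3,110],"turn": [0,0,0.003]},
    {"claw": 0.7,"linear": [-3,2.3,124],"turn": [0,0,0.003]},
    {"claw": 0.6,"linear": [-3,2.3,124],"turn": [0,0,0.003]},
    {"claw": 0.5,"linear": [-3,2.3,124],"turn": [0,0,0.003]}
  ],
  "force": 5
}}

```text
time_s: 2.08
ee_pos: [0.5572, -0.1846, 0.0964]
eef_rot: [-3.141, -0.0, 0.445]
force: [0.6, 0.0, -0.3]
grip_width: 0.0498
```

```bash
python3 - <<'E'
from h import *
plan((.5568,-.1838,.095),.445)
im=vision.camera('wrist');cv2.imwrite('pics/w2.png',im)
E
```

```text
t 2.08 ee [ 0.5572 -0.1846  0.0964] [-3.141 -0.     0.445] F [ 0.6  0.  -0.3] w 0.0498
linear [-0.  -0.9  1.4] turn [-0.001 -0.    -0.   ]
```

View pics/w2.png

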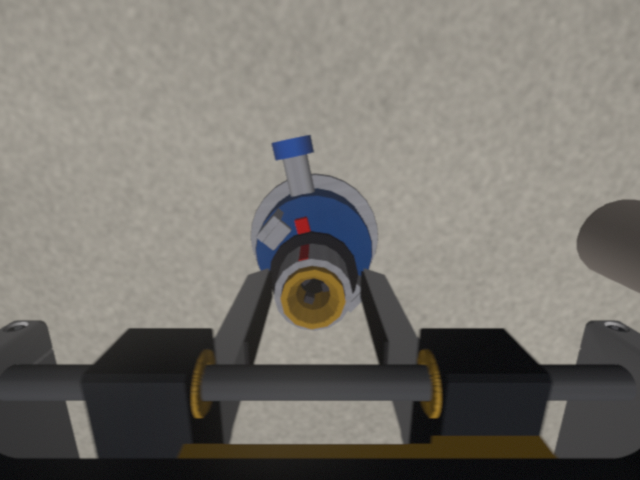

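The mouth at (314,296) sits about 2 px left of the finger centre line at about 316.5, so I shift y by -1 mm, narrow the fingers, and feel downwards.

Request:
{"op": "play_rows", "data": {
  "moves": [
    {"claw": 0.46,"linear": [0,-1,1],"turn": [0,0,0]},
    {"claw": 0.46,"linear": [0,-1,2],"turn": [0,0,0]},
    {"claw": 0.46,"linear": [0,-1,3],"turn": [0,0,0]},
    {"claw": 0.46,"linear": [0,-1,4],"turn": [0,0,0]}
  ],
  "force": 5
}}

```text
time_s: 2.62
ee_pos: [0.5567, -0.1835, 0.0923]
eef_rot: [-3.141, -0.0, 0.445]
force: [-1.0, -0.9, 0.3]
grip_width: 0.0431
```

Request:
{"op": "play_rows", "data": {
  "moves": [
    {"claw": 0.46,"linear": [0,0,1],"turn": [0,0,0]},
    {"claw": 0.46,"linear": [0,0,2],"turn": [0,0,0]},
    {"claw": 0.46,"linear": [0,0,3],"turn": [0,0,0]}
  ]
}}

```text
time_s: 3.0
ee_pos: [0.5569, -0.1836, 0.0895]
eef_rot: [-3.141, -0.001, 0.445]
force: [-1.0, 0.3, 4.8]
grip_width: 0.043
```

Request:
{"op": "play_rows", "data": {
  "moves": [
    {"claw": 0.46,"linear": [0,0,1],"turn": [0,0,0]},
    {"claw": 0.46,"linear": [0,0,2],"turn": [0,0,0]},
    {"claw": 0.46,"linear": [0,0,3],"turn": [0,0,0]}
  ]
}}

```text
time_s: 3.38
ee_pos: [0.5571, -0.1836, 0.0872]
eef_rot: [3.141, -0.001, 0.445]
force: [-3.3, 0.9, 8.1]
grip_width: 0.0433
```

Contact with the flange is at about z 0.090 and the spring is felt. I push on towards the bottom stop.

Request:
{"op": "play_rows", "data": {
  "moves": [
    {"claw": 0.46,"linear": [0,0,1.5],"turn": [0,0,0]},
    {"claw": 0.46,"linear": [0,0,3],"turn": [0,0,0]},
    {"claw": 0.46,"linear": [0,0,4.5],"turn": [0,0,0]},
    {"claw": 0.46,"linear": [0,0,6],"turn": [0,0,0]}
  ]
}}

```text
time_s: 3.88
ee_pos: [0.5572, -0.1836, 0.0821]
eef_rot: [3.141, -0.002, 0.445]
force: [-4.3, 1.7, 11.1]
grip_width: 0.0435
```

Request:
{"op": "play_rows", "data": {
  "moves": [
    {"claw": 0.46,"linear": [0,0,1],"turn": [0,0,0]},
    {"claw": 0.46,"linear": [0,0,2],"turn": [0,0,0]}
  ]
}}

```text
time_s: 4.12
ee_pos: [0.5573, -0.1836, 0.081]
eef_rot: [3.141, -0.002, 0.445]
force: [-5.0, 1.5, 10.7]
grip_width: 0.0433
```

Request:
{"op": "play_rows", "data": {
  "moves": [
    {"claw": 0.46,"linear": [0,0,0.7],"turn": [0,0,0]},
    {"claw": 0.46,"linear": [0,0,1.4],"turn": [0,0,0]}
  ]
}}

```text
time_s: 4.38
ee_pos: [0.5574, -0.1836, 0.0806]
eef_rot: [3.141, -0.002, 0.445]
force: [-4.5, 1.5, 10.6]
grip_width: 0.0431
```

Request:
{"op": "play_rows", "data": {
  "moves": [
    {"claw": 0.46,"linear": [0,0,1.5],"turn": [0,0,0]},
    {"claw": 0.46,"linear": [0,0,3],"turn": [0,0,0]},
    {"claw": 0.46,"linear": [0,0,3],"turn": [0,0,0]}
  ]
}}

```text
time_s: 4.75
ee_pos: [0.5575, -0.1836, 0.0786]
eef_rot: [3.14, -0.003, 0.445]
force: [-4.9, 1.8, 11.5]
grip_width: 0.0434
```

Request:
{"op": "play_rows", "data": {
  "moves": [
    {"claw": 0.46,"linear": [0,0,1.5],"turn": [0,0,0]},
    {"claw": 0.46,"linear": [0,0,2.5],"turn": [0,0,0]},
    {"claw": 0.46,"linear": [0,0,2.5],"turn": [0,0,0]}
  ]
}}

```text
time_s: 5.12
ee_pos: [0.5579, -0.1836, 0.0784]
eef_rot: [3.139, -0.004, 0.445]
force: [-8.8, 4.3, 23.4]
grip_width: 0.0434
```

Bottom stop reached: z is 0.0785 and the force jumps to 23 N. So the flange top is at about 0.0895 with the sleeve up, which puts the true mouth at about 0.1205. Now I grip and turn CCW.

Request:
{"op": "play_rows", "data": {
  "moves": [
    {"claw": 0.3,"linear": [0,0,2],"turn": [0,0,0]},
    {"claw": 0.3,"linear": [0,0,2],"turn": [0,0,0]},
    {"claw": 0.3,"linear": [0,0,2],"turn": [0,0,-0.12]},
    {"claw": 0.3,"linear": [0,0,2],"turn": [0,0,-0.24]},
    {"claw": 0.3,"linear": [0,0,2],"turn": [0,0,-0.36]},
    {"claw": 0.3,"linear": [0,0,2],"turn": [0,0,-0.48]},
    {"claw": 0.3,"linear": [0,0,2],"turn": [0,0,-0.58]},
    {"claw": 0.3,"linear": [0,0,2],"turn": [0,0,-0.58]}
  ],
  "force": 30
}}

```text
time_s: 6.12
ee_pos: [0.5583, -0.1836, 0.0785]
eef_rot: [3.136, -0.002, 1.027]
force: [-9.2, 3.7, 20.8]
grip_width: 0.0395
```

```bash
python3 - <<'E'
from h import *
plan((.557,-.184,.0785));print(get_obs()['moment'])
cv2.imwrite('pics/w3.png',vision.camera('wrist'))
E
```

```text
t 6.12 ee [ 0.5583 -0.1836  0.0785] [ 3.136e+00 -2.000e-03  1.027e+00] F [-9.2  3.7 20.8] w 0.0395
linear [-1.  -0.9  0. ] turn [ 0.005 -0.002 -0.   ]
[1.06457026 1.83412522 0.08186563]
```

View pics/w3.png

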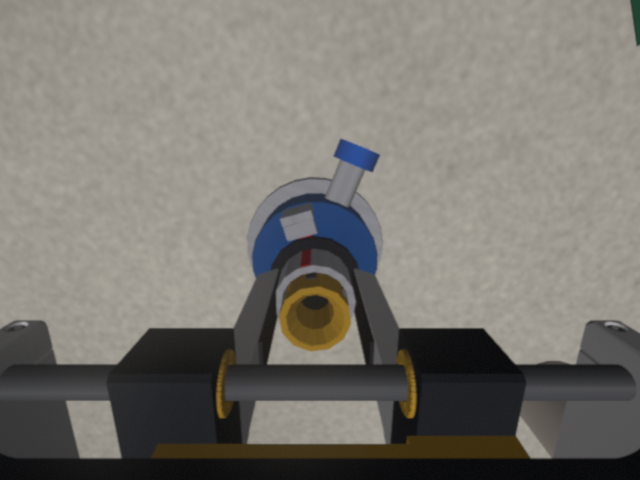

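The red line is at the hook (299,222) and the ear is hidden under it, so the sleeve is turned. I ease up, open, and lift clear.

Request:
{"op": "play_rows", "data": {
  "moves": [
    {"claw": 0.3,"linear": [-0.5,-0.5,-0.5],"turn": [0,0,0]},
    {"claw": 0.6,"linear": [-0.5,-0.5,-1],"turn": [0,0,0]},
    {"claw": 0.65,"linear": [-0.5,-0.5,-2],"turn": [0,0,0]},
    {"claw": 0.7,"linear": [-0.5,-0.5,-6],"turn": [0,0,0]},
    {"claw": 0.7,"linear": [-0.5,-0.5,-30],"turn": [0,0,0]},
    {"claw": 0.9,"linear": [-0.5,-0.5,-80],"turn": [0,0,0]},
    {"claw": 1,"linear": [-0.5,-0.5,-130],"turn": [0,0,0]},
    {"claw": 1,"linear": [-0.5,-0.5,-130],"turn": [0,0,0]}
  ]
}}

```text
time_s: 7.18
ee_pos: [0.558, -0.1841, 0.2125]
eef_rot: [3.13, -0.003, 1.026]
force: [0.5, -1.0, -0.3]
grip_width: 0.0922
```

```bash
python3 - <<'E'
from h import *
import json
o=get_obs(); json.dump({k:np.array(v).tolist() for k,v in o.items()},open('w4.json','w'))
im=vision.camera('wrist');crop(im,220,130,420,330,3,'pics/w4c.png')
im=vision.camera('side');crop(im,325,180,405,260,7,'pics/s4c.png')
plan((.471,.219,.18),.445-.0);print(proj('wrist',[[.557,-.184,.1205]],o))
E
```

```text
t 7.28 ee [ 0.5566 -0.1835  0.2081] [ 3.137e+00 -2.000e-03  1.026e+00] F [-0.1  0.5 -0.3] w 0.094
linear [ 299.8 -282.    27.4] turn [ 0.004 -0.004  0.581]
[[314.47525244 238.44093929]]
```

View pics/w4c.png

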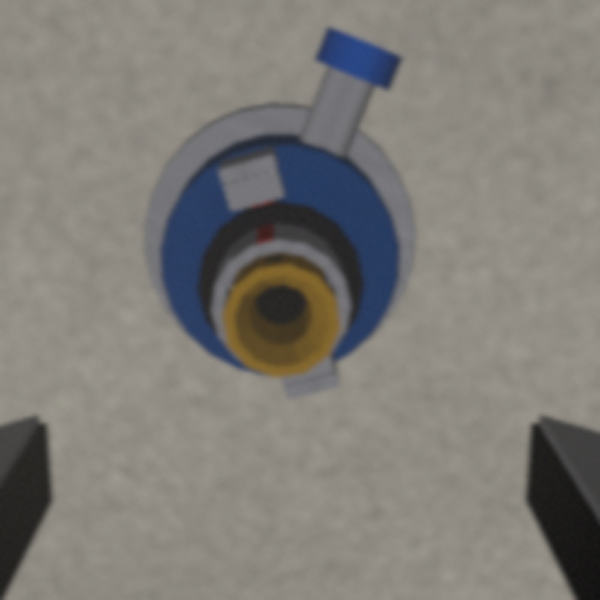

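View pics/s4c.png

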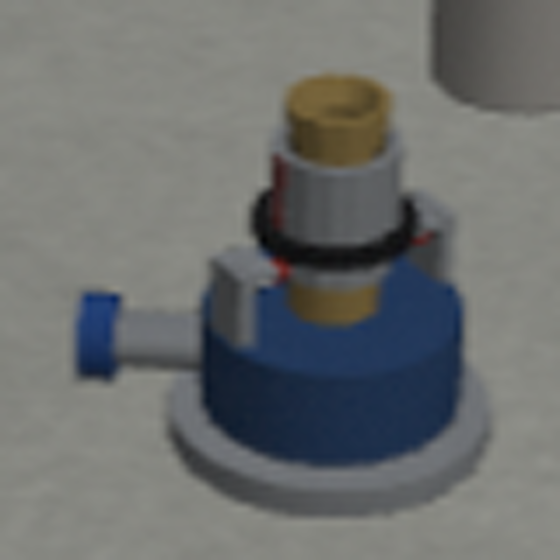

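The sleeve is latched with the ears under both hooks: side crop (280,270) and (425,238), with more brass showing. Now I move to the filter, at about (0.4705, 0.2195), and look.

Request:
{"op": "play_rows", "data": {
  "moves": [
    {"claw": 1,"linear": [30,-28,2],"turn": [0,0,0.07]},
    {"claw": 1,"linear": [70,-66,8],"turn": [0,0,0.14]},
    {"claw": 1,"linear": [110,-104,8],"turn": [0,0,0.21]},
    {"claw": 1,"linear": [150,-141,8],"turn": [0,0,0.29]},
    {"claw": 1,"linear": [190,-179,8],"turn": [0,0,0.36]},
    {"claw": 1,"linear": [230,-217,8],"turn": [0,0,0.44]},
    {"claw": 1,"linear": [270,-254,8],"turn": [0,0,0.52]},
    {"claw": 1,"linear": [300,-282,8],"turn": [0.004,-0.004,0.581]}
  ]
}}

```text
time_s: 8.28
ee_pos: [0.4697, 0.2209, 0.1978]
eef_rot: [-3.141, 0.003, 0.444]
force: [0.7, 0.0, 0.5]
grip_width: 0.094
```

Request:
{"op": "play_rows", "data": {
  "moves": [
    {"claw": 1,"linear": [0,0,0],"turn": [0,0,0]}
  ]
}}

```text
time_s: 8.4
ee_pos: [0.4684, 0.2227, 0.1962]
eef_rot: [-3.141, 0.006, 0.446]
force: [-0.5, -1.6, -0.4]
grip_width: 0.0938
```

```bash
python3 - <<'E'
from h import *
import json
o4={k:np.array(v) for k,v in json.load(open('w4.json')).items()}
print('mouth w4',onz('wrist',(313.7,236),.1205,o4))
o=get_obs(); json.dump({k:np.array(v).tolist() for k,v in o.items()},open('w5.json','w'))
im=vision.camera('wrist');cv2.imwrite('pics/w5.png',im);crop(im,240,150,440,350,3,'pics/w5c.png')
plan((.4705,.2195,.2),.445);print(proj('wrist',[[.4705,.2195,.079]],o))
E
```

```text
mouth w4 [ 0.55782576 -0.18235536  0.1205    ]
t 8.45 ee [0.4686 0.2215 0.1961] [-3.141  0.006  0.446] F [-0.4  0.9 -0.6] w 0.0944
linear [ 0.8  2.6 -3.9] turn [-0.     0.006  0.001]
[[320.38032765 228.11808582]]
```

View pics/w5.png

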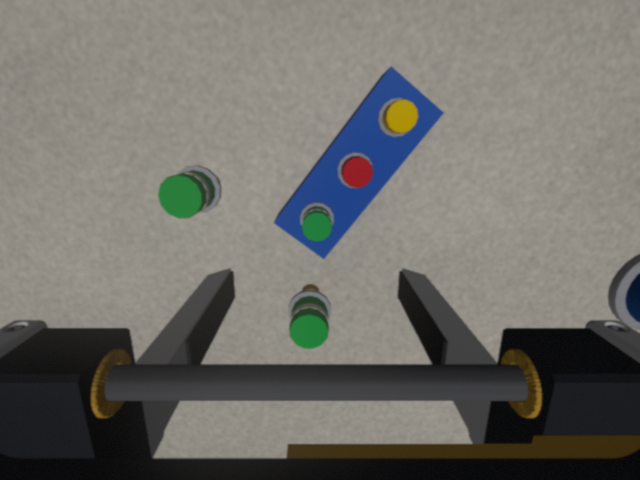

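View pics/w5c.png

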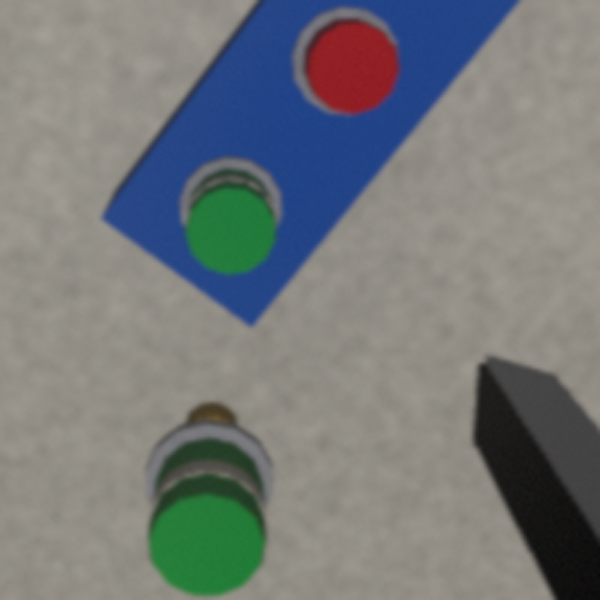

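The small filter's head is at wrist (317,226), 2–3 px from the prediction; the large look-alikes are at (185,195) and (309,330).

```bash
python3 - <<'E'
from h import *
import json
o=json.load(open('w5.json'));o={k:np.array(v) for k,v in o.items()}
m=onz('wrist',(317,226),.079,o);print(m, 'red',onz('wrist',(240+352/3,150+65/3),.069,o))
print('decoy top at z.09',onz('wrist',(309,330),.09,o))
plan((m[0],m[1],.11),.445)
plan((m[0],m[1],.0535),.445)
E
```

```text
[0.47096766 0.22311525 0.079     ] red [0.529314   0.21112676 0.069     ]
decoy top at z.09 [0.37770966 0.18696124 0.09      ]
t 8.45 ee [0.4686 0.2215 0.1961] [-3.141  0.006  0.446] F [-0.4  0.9 -0.6] w 0.0944
linear [ 3.3 -0.4 86.1] turn [-0.     0.006  0.001]
t 8.45 ee [0.4686 0.2215 0.1961] [-3.141  0.006  0.446] F [-0.4  0.9 -0.6] w 0.0944
linear [  3.7  -0.4 142.5] turn [-0.     0.006  0.001]
```

Request:
{"op": "play_rows", "data": {
  "moves": [
    {"claw": 0.8,"linear": [3,0.5,45],"turn": [0,0.006,0]},
    {"claw": 0.6,"linear": [3.3,0.5,80],"turn": [0,0.006,0]},
    {"claw": 0.55,"linear": [3.3,0.5,100],"turn": [0,0.006,0]},
    {"claw": 0.55,"linear": [3.3,0.5,105],"turn": [0,0.006,0]},
    {"claw": 0.55,"linear": [3.3,0.5,105],"turn": [0,0.006,0]}
  ]
}}

```text
time_s: 9.07
ee_pos: [0.4714, 0.2217, 0.0912]
eef_rot: [-3.141, 0.001, 0.445]
force: [-0.8, -0.0, -0.3]
grip_width: 0.052
```

```bash
python3 - <<'E'
from h import *
import json
o=get_obs()
im=vision.camera('wrist');cv2.imwrite('pics/w6.png',im)
plan((.471,.222,.0535),.445);print(proj('wrist',[[.471,.222,.079]],o))
E
```

```text
t 9.12 ee [0.4716 0.2219 0.0916] [-3.141 -0.     0.446] F [-0.7  0.   0.6] w 0.0518
linear [-0.5 -0.3 38.1] turn [-0.    -0.     0.001]
[[315.48216156 274.31640875]]
```

View pics/w6.png

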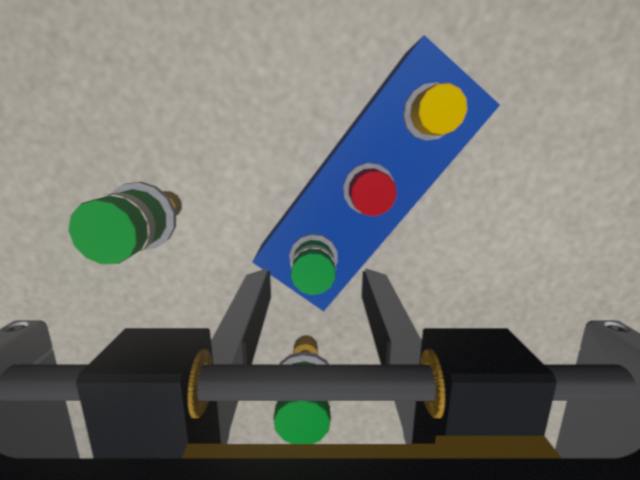

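The head is at (314,271), about 1 mm left of centre. I descend with that correction and grip.

Request:
{"op": "play_rows", "data": {
  "moves": [
    {"claw": 0.5,"linear": [0.7,-1,15],"turn": [0,0,0]},
    {"claw": 0.5,"linear": [0.7,-1,30],"turn": [0,0,0]},
    {"claw": 0.45,"linear": [0.7,-1,38],"turn": [0,0,0]},
    {"claw": 0.4,"linear": [0.7,-1,38],"turn": [0,0,0]},
    {"claw": 0.32,"linear": [0.7,-1,38],"turn": [0,0,0]},
    {"claw": 0.2,"linear": [0.7,-1,38],"turn": [0,0,0]},
    {"claw": 0.2,"linear": [0.7,-1,38],"turn": [0,0,0]}
  ],
  "force": 20
}}

```text
time_s: 10.0
ee_pos: [0.4721, 0.2233, 0.054]
eef_rot: [-3.141, -0.001, 0.446]
force: [1.0, 0.8, 1.3]
grip_width: 0.0277
```

```bash
python3 - <<'E'
from h import *
cv2.imwrite('pics/w7.png',vision.camera('wrist'))
plan((.471,.222,.0535),.445)
E
```

```text
t 10.05 ee [0.472  0.2233 0.054 ] [-3.141e+00 -1.000e-03  4.460e-01] F [0.9 1.  2.4] w 0.0274
linear [-1.5  0.7  0.5] turn [-0.    -0.001  0.001]
```

View pics/w7.png

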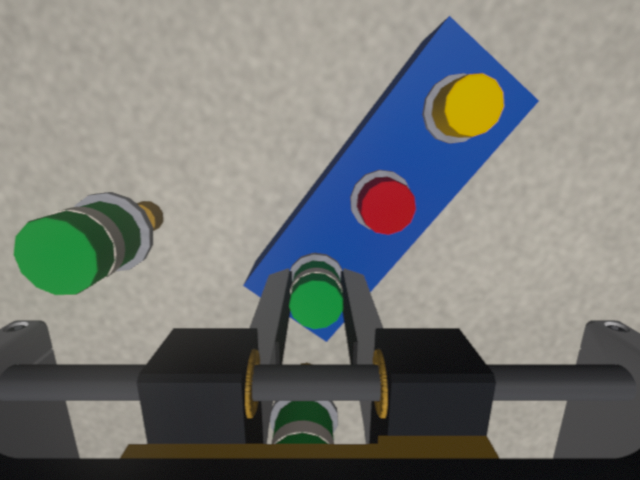

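Gripped at 27.5 mm, matching the 28 mm head, with its centre at (317,301). I compute the head's offset along tool x and lift.

```bash
python3 - <<'E'
from h import *
o=get_obs(); m=onz('wrist',(317,301),.079,o)
print(m,Ro.from_euler('xyz',o['eef_rot']).inv().apply(m-o['ee_pos'])*1000)
E
```

```text
[0.47283652 0.22328272 0.079     ] [  0.77009073   0.33080632 -24.98492639]
```

Request:
{"op": "play_rows", "data": {
  "moves": [
    {"claw": 0.2,"linear": [0,0,-8],"turn": [0,0,0]},
    {"claw": 0.2,"linear": [0,0,-25],"turn": [0,0,0]},
    {"claw": 0.2,"linear": [0,0,-60],"turn": [0,0,0]},
    {"claw": 0.2,"linear": [0,0,-105],"turn": [0,0,0]},
    {"claw": 0.2,"linear": [0,0,-130],"turn": [0,0,0]},
    {"claw": 0.2,"linear": [0,0,-136],"turn": [0,0,0]},
    {"claw": 0.2,"linear": [0,0,-136],"turn": [0,0,0]}
  ]
}}

```text
time_s: 10.92
ee_pos: [0.4717, 0.2231, 0.1898]
eef_rot: [-3.141, -0.001, 0.446]
force: [0.0, 0.5, -2.0]
grip_width: 0.0274
```

```bash
python3 - <<'E'
from h import *
o=get_obs()
im=vision.camera('wrist');crop(im,220,220,420,400,3,'pics/w8.png')
im=vision.camera('side');cv2.imwrite('pics/s8.png',im);print(proj('side',[o['ee_pos'],o['ee_pos']+[0,0,-.04]]))
plan((.557,-.1838,.19),.445)
E
```

```text
[[244.68660833 263.26819338]
 [247.02230872 283.69155806]]
t 11.03 ee [0.4715 0.223  0.1889] [-3.141e+00  1.000e-03  4.460e-01] F [ 1.2 -1.1 -2.6] w 0.0275
linear [-98.1 403.9  -1.1] turn [-0.     0.001  0.001]
```

View pics/w8.png

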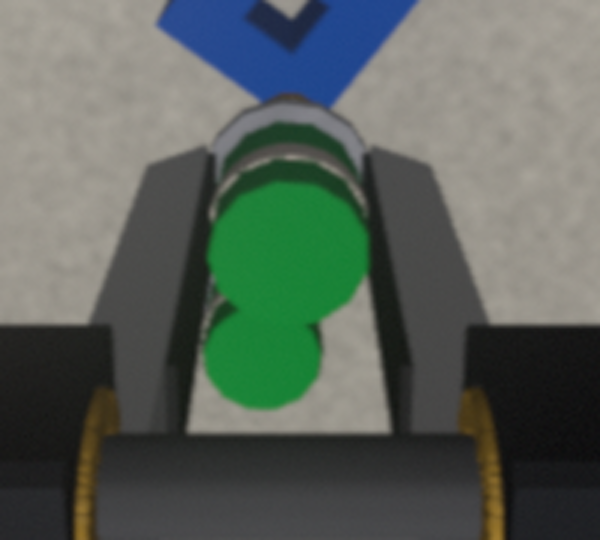

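View pics/s8.png

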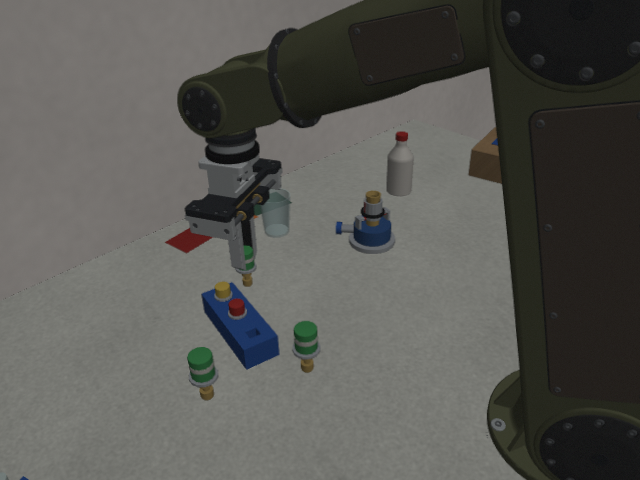

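The filter is held upright with its foot 41 mm below the TCP. I carry it over the outlet.

Request:
{"op": "play_rows", "data": {
  "moves": [
    {"claw": 0.2,"linear": [-5,20,-4],"turn": [0,0,0]},
    {"claw": 0.2,"linear": [-17,70,-8],"turn": [0,0,0]},
    {"claw": 0.2,"linear": [-29,120,-8],"turn": [0,0,0]},
    {"claw": 0.2,"linear": [-41,170,-8],"turn": [0,0,0]},
    {"claw": 0.2,"linear": [-54,220,-8],"turn": [0,0,0]},
    {"claw": 0.2,"linear": [-66,270,-8],"turn": [0,0,0]},
    {"claw": 0.2,"linear": [-78,320,-8],"turn": [0,0,0]},
    {"claw": 0.2,"linear": [-87,355,-8],"turn": [0,0,0]}
  ]
}}

```text
time_s: 12.02
ee_pos: [0.5457, -0.1369, 0.1956]
eef_rot: [-3.14, 0.002, 0.444]
force: [0.4, 1.0, -2.5]
grip_width: 0.0278
```

```bash
python3 - <<'E'
from h import *
plan((.5565,-.1838,.19),.445)
E
```

```text
t 12.03 ee [ 0.5457 -0.1369  0.1956] [-3.14e+00  2.00e-03  4.44e-01] F [ 0.4  1.  -2.5] w 0.0278
linear [-10.4  47.    5.5] turn [-0.002  0.002 -0.001]
```

Request:
{"op": "play_rows", "data": {
  "moves": [
    {"claw": 0.2,"linear": [-7,32,0],"turn": [0,0,0]},
    {"claw": 0.2,"linear": [-10.4,47,3],"turn": [-0.002,0.002,0]},
    {"claw": 0.2,"linear": [-10.4,47,5.5],"turn": [-0.002,0.002,0]},
    {"claw": 0.2,"linear": [-10.4,47,5.5],"turn": [-0.002,0.002,0]},
    {"claw": 0.2,"linear": [-10.4,47,5.5],"turn": [-0.002,0.002,0]}
  ]
}}

```text
time_s: 12.65
ee_pos: [0.5566, -0.1828, 0.1902]
eef_rot: [3.141, 0.0, 0.446]
force: [-0.1, 1.0, -1.9]
grip_width: 0.0277
```

```bash
python3 - <<'E'
from h import *
o=get_obs()
im=vision.camera('side');crop(im,320,130,420,260,5,'pics/s9.png')
a=o['ee_pos'];print('foot', proj('side',[a+[0,0,-.041],[.5572,-.1835,.1205]]))
im=vision.camera('wrist');cv2.imwrite('pics/w9.png',im);
im=vision.camera('top');crop(im,350,200,420,270,8,'pics/t9.png')
plan((.5565,-.1838,.1665),.445)
E
```

```text
foot [[374.32659411 182.49374867]
 [373.93869344 194.26178064]]
t 12.8 ee [ 0.5566 -0.1833  0.1903] [ 3.141 -0.     0.445] F [ 0.9  0.5 -2.1] w 0.0275
linear [-0.3  0.4 23.8] turn [ 0.001 -0.     0.   ]
```

View pics/s9.png

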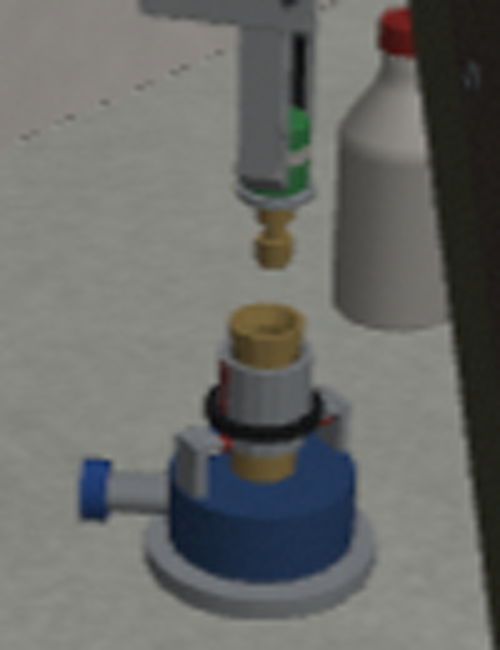

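View pics/w9.png

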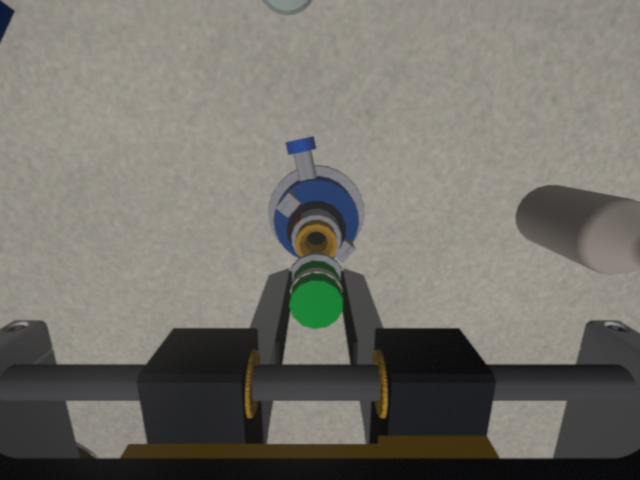

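The stem foot is at side (374.6,182) and the mouth at about (373.4,194). They line up to about 1 px, and in the wrist view also (316.5 against 316).

```bash
python3 - <<'E'
from h import *
K,k,R,t=ext('side');print(R[0], (R@np.array([.557,-.184,.12])+t))
o=get_obs();T=Ro.from_euler('xyz',o['eef_rot']).as_matrix();print('tool x,y in side right',R[0]@T[:,0],R[0]@T[:,1])
E
```

```text
[-0.70458755 -0.70943225 -0.01619474] [ 0.10286174 -0.0790704   1.21853772]
tool x,y in side right -0.9413869992701882 0.3369288508510932
```

View pics/t9.png

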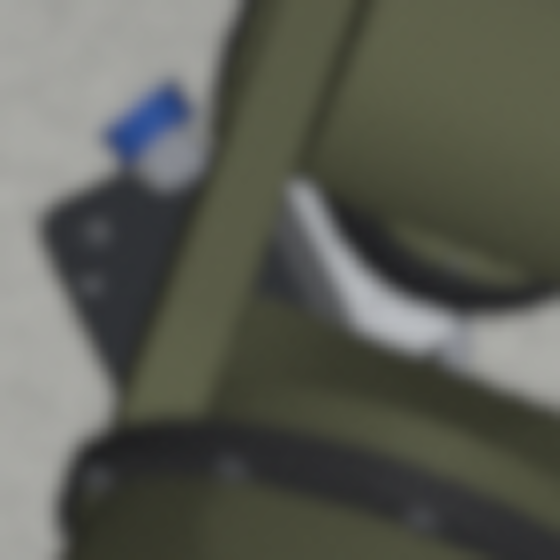

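The side view suggests +1 mm along tool x; I apply 0.7 and go down to just above the mouth, then slowly in.

Request:
{"op": "play_rows", "data": {
  "moves": [
    {"claw": 0.2,"linear": [0.6,0.4,8],"turn": [0,0,0]},
    {"claw": 0.2,"linear": [0.6,0.4,17],"turn": [0,0,0]},
    {"claw": 0.2,"linear": [0.6,0.4,24],"turn": [0,0,0]},
    {"claw": 0.2,"linear": [0.6,0.4,27],"turn": [0,0,0]},
    {"claw": 0.2,"linear": [0.6,0.4,29],"turn": [0,0,0]},
    {"claw": 0.2,"linear": [0.6,0.4,31],"turn": [0,0,0]},
    {"claw": 0.2,"linear": [0.6,0.4,33],"turn": [0,0,0]}
  ]
}}

```text
time_s: 13.68
ee_pos: [0.5574, -0.1834, 0.1573]
eef_rot: [3.141, -0.0, 0.445]
force: [-0.9, -0.3, -1.7]
grip_width: 0.0278
```

Request:
{"op": "play_rows", "data": {
  "moves": [
    {"claw": 0.2,"linear": [0,0,1.5],"turn": [0,0,0]},
    {"claw": 0.2,"linear": [0,0,3],"turn": [0,0,0]},
    {"claw": 0.2,"linear": [0,0,4.5],"turn": [0,0,0]}
  ]
}}

```text
time_s: 14.05
ee_pos: [0.5576, -0.1833, 0.153]
eef_rot: [3.141, -0.001, 0.445]
force: [1.1, 1.3, -1.5]
grip_width: 0.0273
```

Request:
{"op": "play_rows", "data": {
  "moves": [
    {"claw": 0.2,"linear": [0,0,2],"turn": [0,0,0]},
    {"claw": 0.2,"linear": [0,0,4],"turn": [0,0,0]},
    {"claw": 0.2,"linear": [0,0,6],"turn": [0,0,0]}
  ]
}}

```text
time_s: 14.42
ee_pos: [0.5577, -0.1833, 0.1469]
eef_rot: [3.141, -0.001, 0.445]
force: [1.3, 2.2, -0.3]
grip_width: 0.0277
```

In the bore (foot at about 0.106) with almost no force. I continue to the seal.

Request:
{"op": "play_rows", "data": {
  "moves": [
    {"claw": 0.2,"linear": [0,0,1.5],"turn": [0,0,0]},
    {"claw": 0.2,"linear": [0,0,3],"turn": [0,0,0]},
    {"claw": 0.2,"linear": [0,0,4.5],"turn": [0,0,0]},
    {"claw": 0.2,"linear": [0,0,6],"turn": [0,0,0]}
  ]
}}

```text
time_s: 14.92
ee_pos: [0.5577, -0.1833, 0.1408]
eef_rot: [3.14, -0.001, 0.445]
force: [1.5, 2.4, 0.5]
grip_width: 0.0274
```

Request:
{"op": "play_rows", "data": {
  "moves": [
    {"claw": 0.2,"linear": [0,0,1],"turn": [0,0,0]},
    {"claw": 0.2,"linear": [0,0,2],"turn": [0,0,0]},
    {"claw": 0.2,"linear": [0,0,3],"turn": [0,0,0]},
    {"claw": 0.2,"linear": [0,0,4],"turn": [0,0,0]}
  ]
}}

```text
time_s: 15.42
ee_pos: [0.5579, -0.1832, 0.1372]
eef_rot: [3.14, -0.002, 0.445]
force: [0.0, 2.8, 6.8]
grip_width: 0.0275
```

Request:
{"op": "play_rows", "data": {
  "moves": [
    {"claw": 0.2,"linear": [0,0,1],"turn": [0,0,0]},
    {"claw": 0.2,"linear": [0,0,2],"turn": [0,0,0]},
    {"claw": 0.2,"linear": [0,0,3],"turn": [0,0,0]}
  ]
}}

```text
time_s: 15.8
ee_pos: [0.558, -0.1832, 0.1348]
eef_rot: [3.14, -0.002, 0.445]
force: [-0.9, 3.4, 5.7]
grip_width: 0.0279
```

Seal friction is about 7 N, met at TCP 0.138 as expected (home at about 0.1295). I continue gently.

Request:
{"op": "play_rows", "data": {
  "moves": [
    {"claw": 0.2,"linear": [0,0,1],"turn": [0,0,0]},
    {"claw": 0.2,"linear": [0,0,2],"turn": [0,0,0]},
    {"claw": 0.2,"linear": [0,0,3],"turn": [0,0,0]},
    {"claw": 0.2,"linear": [0,0,4],"turn": [0,0,0]}
  ]
}}

```text
time_s: 16.3
ee_pos: [0.5583, -0.1831, 0.1316]
eef_rot: [3.139, -0.003, 0.445]
force: [-0.7, 3.4, 7.9]
grip_width: 0.0276
```

Request:
{"op": "play_rows", "data": {
  "moves": [
    {"claw": 0.2,"linear": [0,0,1],"turn": [0,0,0]},
    {"claw": 0.2,"linear": [0,0,2],"turn": [0,0,0]}
  ]
}}

```text
time_s: 16.55
ee_pos: [0.5584, -0.183, 0.1305]
eef_rot: [3.139, -0.003, 0.445]
force: [-1.9, 3.9, 7.9]
grip_width: 0.0274
```

Request:
{"op": "play_rows", "data": {
  "moves": [
    {"claw": 0.2,"linear": [0,0,1],"turn": [0,0,0]},
    {"claw": 0.2,"linear": [0,0,2],"turn": [0,0,0]}
  ]
}}

```text
time_s: 16.8
ee_pos: [0.5584, -0.183, 0.1293]
eef_rot: [3.139, -0.004, 0.446]
force: [-5.5, 4.2, 17.2]
grip_width: 0.0275
```

Force jumps to 17 N at 0.1293, which is the collar stop. One small confirming push follows.

Request:
{"op": "play_rows", "data": {
  "moves": [
    {"claw": 0.2,"linear": [-0.4,0,1],"turn": [0,0,0]},
    {"claw": 0.2,"linear": [-0.4,0,1.5],"turn": [0,0,0]}
  ]
}}

```text
time_s: 17.05
ee_pos: [0.5584, -0.183, 0.1293]
eef_rot: [3.138, -0.005, 0.446]
force: [-4.6, 6.0, 16.0]
grip_width: 0.0281
```

```bash
python3 - <<'E'
from h import *
im=vision.camera('side');crop(im,335,150,410,240,6,'pics/s10.png')
plan((.557,-.1834,.13))
E
```

```text
t 17.1 ee [ 0.5584 -0.183   0.1294] [ 3.138 -0.005  0.446] F [-2.9  5.4 12.5] w 0.0274
linear [-1.4 -0.3 -0.6] turn [ 0.004 -0.005 -0.   ]
```

View pics/s10.png

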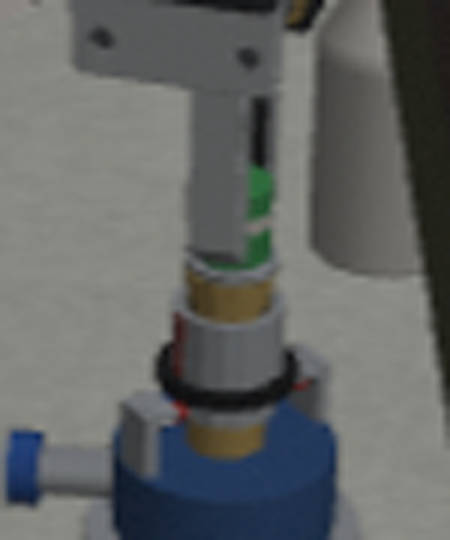

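The collar sits on the rim and the sleeve is still latched. I release straight out, check, then go down around the grip.

Request:
{"op": "play_rows", "data": {
  "moves": [
    {"claw": 0.4,"linear": [0,0,-0.2],"turn": [0,0,0]},
    {"claw": 0.6,"linear": [-0.7,0,-0.5],"turn": [0,0,0]},
    {"claw": 0.65,"linear": [-1.2,0,-1],"turn": [0.004,-0.005,0]},
    {"claw": 0.65,"linear": [-1.2,0,-1],"turn": [0.004,-0.005,0]}
  ]
}}

```text
time_s: 17.6
ee_pos: [0.5573, -0.1837, 0.1302]
eef_rot: [-3.141, 0.0, 0.446]
force: [-0.3, 0.1, -0.0]
grip_width: 0.0608
```

```bash
python3 - <<'E'
from h import *
im=vision.camera('side');crop(im,335,150,410,240,6,'pics/s11.png')
cv2.imwrite('pics/w11.png',vision.camera('wrist'))
plan((.5573,-.1835,.091))
E
```

```text
t 17.7 ee [ 0.5573 -0.1836  0.1302] [-3.141  0.     0.446] F [-0.   0.2  0.4] w 0.0611
linear [ 0.1 -0.1 39.2] turn [-0.  0. -0.]
```

View pics/s11.png

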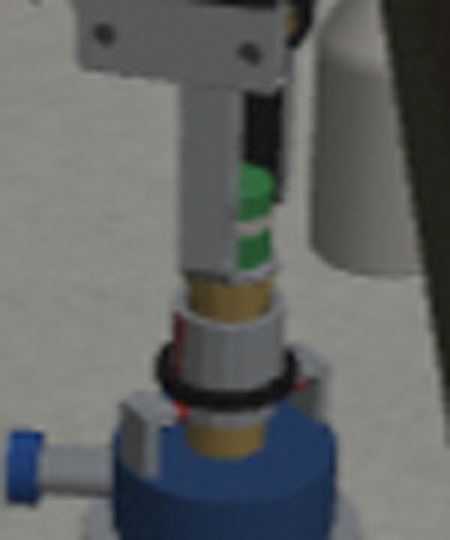

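View pics/w11.png

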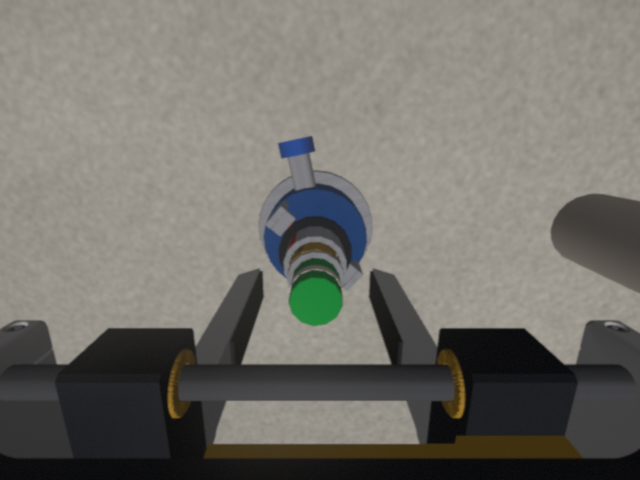

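The filter is upright and centred between the fingers at (316,298), and the sleeve is still held. I descend around the grip.

Request:
{"op": "play_rows", "data": {
  "moves": [
    {"claw": 0.65,"linear": [0,0,12],"turn": [0,0,0]},
    {"claw": 0.65,"linear": [0,0,25],"turn": [0,0,0]},
    {"claw": 0.6,"linear": [0,0,35],"turn": [0,0,0]},
    {"claw": 0.55,"linear": [0,0,39],"turn": [0,0,0]},
    {"claw": 0.5,"linear": [0,0,39],"turn": [0,0,0]},
    {"claw": 0.35,"linear": [0,0,39],"turn": [0,0,0]},
    {"claw": 0.3,"linear": [0,0,39],"turn": [0,0,0]}
  ],
  "force": 30
}}

```text
time_s: 18.58
ee_pos: [0.5574, -0.1834, 0.0916]
eef_rot: [-3.141, -0.0, 0.446]
force: [-0.7, 2.8, 1.7]
grip_width: 0.0395
```

```bash
python3 - <<'E'
from h import *
plan((.5573,-.1835,.091))
E
```

```text
t 18.57 ee [ 0.5574 -0.1834  0.0916] [-3.141 -0.     0.446] F [-0.7  2.8  1.7] w 0.0395
linear [-0.1  0.1  0.6] turn [-0. -0.  0.]
```

Request:
{"op": "play_rows", "data": {
  "moves": [
    {"claw": 0.3,"linear": [0,0,1.5],"turn": [0,0,0]},
    {"claw": 0.3,"linear": [0,0,1.5],"turn": [0,0,0.1]},
    {"claw": 0.3,"linear": [0,0,1.5],"turn": [0,0,0.22]},
    {"claw": 0.3,"linear": [0,0,1.5],"turn": [0,0,0.34]},
    {"claw": 0.3,"linear": [0,0,1.5],"turn": [0,0,0.46]},
    {"claw": 0.3,"linear": [0,0,1.5],"turn": [0,0,0.58]},
    {"claw": 0.3,"linear": [0,0,1.5],"turn": [0,0,0.6]}
  ]
}}

```text
time_s: 19.45
ee_pos: [0.5577, -0.183, 0.0913]
eef_rot: [-3.141, -0.001, -0.156]
force: [-4.4, 6.2, 10.5]
grip_width: 0.0397
```

```bash
python3 - <<'E'
from h import *
plan((.5573,-.1835,.091));print(get_obs()['moment'])
im=vision.camera('side');crop(im,335,150,410,240,6,'pics/s12.png')
E
```

```text
t 19.45 ee [ 0.5577 -0.183   0.0913] [-3.141e+00 -1.000e-03 -1.560e-01] F [-4.4  6.2 10.5] w 0.0397
linear [-0.3  0.6  0.3] turn [-0.001 -0.001  0.   ]
[1.29522946 0.91775358 0.10220933]
```

View pics/s12.png

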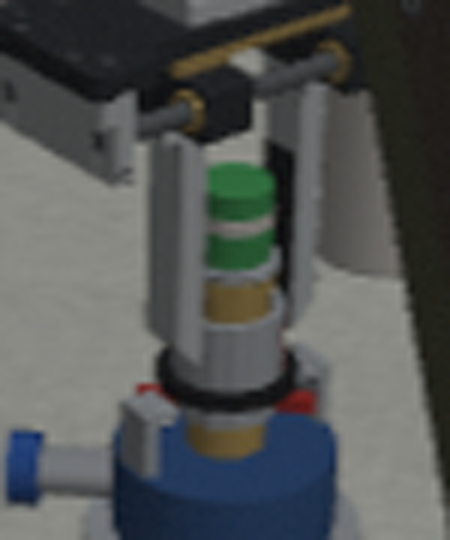

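The ears are out from the hooks: red at (150,390) and (295,402). I release so the sleeve springs up, then lift clear.

Request:
{"op": "play_rows", "data": {
  "moves": [
    {"claw": 0.6,"linear": [-0.3,0.5,-0.5],"turn": [0,0,0]},
    {"claw": 0.65,"linear": [-0.3,0.5,-2],"turn": [0,0,0]},
    {"claw": 0.65,"linear": [-0.3,0.5,-2],"turn": [0,0,0]},
    {"claw": 0.7,"linear": [-0.3,0.5,-30],"turn": [0,0,0]},
    {"claw": 0.7,"linear": [-0.3,0.5,-80],"turn": [0,0,0]},
    {"claw": 0.8,"linear": [-0.3,0.5,-130],"turn": [0,0,0]},
    {"claw": 0.8,"linear": [-0.3,0.5,-150],"turn": [0,0,0]},
    {"claw": 0.8,"linear": [-0.3,0.5,-150],"turn": [0,0,0]}
  ]
}}

```text
time_s: 20.5
ee_pos: [0.5575, -0.1837, 0.2423]
eef_rot: [-3.141, -0.003, -0.156]
force: [0.4, 0.2, -0.0]
grip_width: 0.0753
```

```bash
python3 - <<'E'
from h import *
im=vision.camera('side');crop(im,325,150,405,260,5,'pics/s13.png');cv2.imwrite('pics/s13f.png',im)
im=vision.camera('wrist');cv2.imwrite('pics/w13.png',im)
plan((.5573,-.1835,.091))
E
```

```text
t 20.6 ee [ 0.5568 -0.1834  0.2399] [-3.14e+00  1.00e-03 -1.56e-01] F [-0.3 -0.3 -0.3] w 0.0753
linear [  0.6   0.2 148.9] turn [-0.001  0.001 -0.   ]
```

View pics/s13.png

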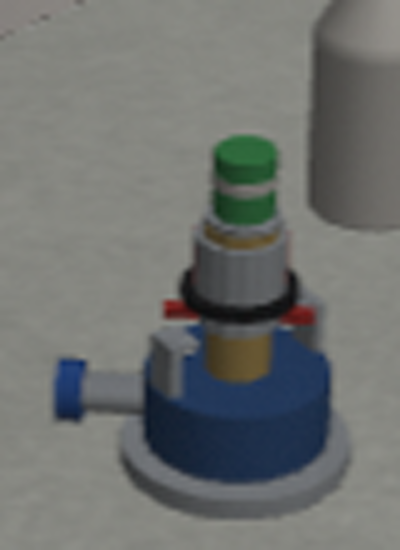

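View pics/w13.png

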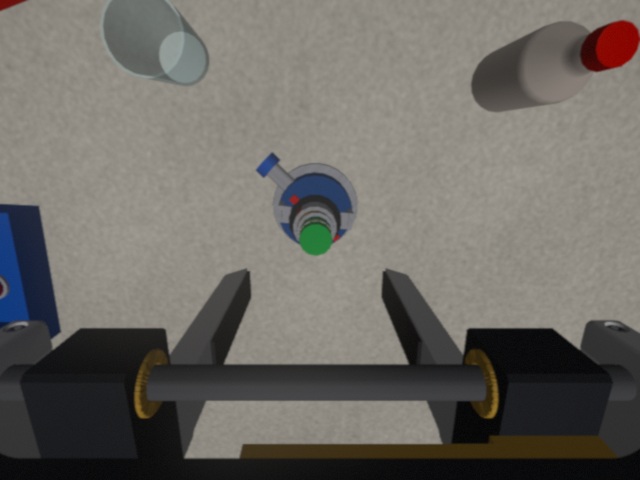

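The sleeve is up and the filter upright. I compare the flange and ears at sub-pixel level with the starting picture to make sure the sleeve isn't riding 4 mm back.

```bash
python3 - <<'E'
from h import *
a=cv2.imread('pics/side0.png',0).astype(np.float32);b=cv2.imread('pics/s13f.png',0).astype(np.float32)
# template of lower sleeve/flange/ears, without mouth
T=a[202:216,360:388]
best=[]
for im,n in((a,'a'),(b,'b')):
    S=cv2.resize(im[190:230,350:400],None,fx=8,fy=8,interpolation=cv2.INTER_CUBIC);t=cv2.resize(T,None,fx=8,fy=8,interpolation=cv2.INTER_CUBIC)
    r=cv2.matchTemplate(S,t,cv2.TM_CCOEFF_NORMED);_,v,_,l=cv2.minMaxLoc(r);print(n,v,np.array(l)/8+[350,190])
p=proj('side',[[.557,-.1835,.089],[.557,-.1835,.085]]);print('4mm =',p[1]-p[0])
E
```

```text
a 0.9993085861206055 [360. 202.]
b 0.9973562955856323 [360. 202.]
4mm = [-0.05091023  1.60311172]
```

The flange and ears match the starting "all the way up" picture with 0 px shift, where 4 mm back would show 1.6 px. The gripper is well clear and still, so I hand in.

```bash
python3 -c "
from station import hand_in
print(hand_in())"
```

```text
the job is handed in; nothing more can be done
None
```

The filter is fitted and locked in the outlet, and I handed the job in at about 20.6 s of the 64 s allowed. `hand_in()` gave no verdict, so what follows rests on my own checks.

- **Sleeve back:** I pushed it to its bottom stop at about 23 N and turned it 0.58 rad under the hooks. A picture with the fingers off showed it staying there. Feeling for the stop put the true mouth at about 120.5 mm.
- **Filter in:** I took the small green filter from the rack and pressed it home. The seal gave about 7–8 N, and the collar met the rim at the expected height with about 17 N, well under 45 N.
- **Sleeve up:** I turned it back 0.6 rad and let go.
- **Last checks:** The sleeve's flange and ears match the starting "all the way up" picture with no shift, where a sleeve held 4 mm back would show 1.6 px. The filter looked upright and on the axis, and the robot was clear of everything.
- **Bystanders:** I did not touch the two other plugs, the beaker or the wash bottle.
- **Disagreement:** My position estimates for the outlet and filter differed by 1–3 mm between cameras. The bore's lead-in took this up without noticeable force.

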